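Caliper the foot of a hood column both ways

TASK

Caliper the square foot of the walnut column both ways on the bench gauge: push the sliding jaw up until the foot is nipped square between the two jaws and the dial needle stands still in the green, then slide the jaw back, turn the column a quarter turn and stand it between the open jaws so that the other pair of faces will meet them, and close the jaw to the green again. Never drive the needle into the red. Leave the column standing nipped like that with the needle in the green for me to read, and leave the other things on the bench where they are.

Things in the scene. Friction and masses are not known exactly. Their poses are not given: they have to be found in the camera images.
- caliper: bench caliper gauge, fixed: hardwood board 210 x 400 mm, 20 mm thick, a steel beam along its far side (centre line at x = +60 mm, top 48 mm up). Origin: centre of the board's underside; z up, y along the beam (jaws close along y), x from jaw tips to beam. The column stands on the board (z = 20 mm). The jaws are steel bars 14 mm thick, 27 to 45 mm up, reaching to x = -80 mm.
- anvil (a joint): how far the sprung anvil jaw at the -y end is pushed back towards -y, in m: 0 untouched, 0.010 at its stop; it presses back with 1 N plus 1 N per mm. The dial needle shows it, 20 degrees clockwise (from above) per mm: green is 2 to 5 mm (3 to 6 N), red begins at 7 mm.
- slide (a joint): travel of the sliding jaw towards -y (closing), in m: 0 wide open, 0.12 at the end; starts at 0 to 0.03. Gap between the jaw faces = 160 mm - slide + anvil. Stiff: takes 8 N to move either way and stays where it is left, also against the anvil's spring.
- dial (a point): centre of the round dial face (70 mm across, lying flat, 78 mm up) on the green head that carries the anvil jaw, fixed at x = +60, y = -122 mm on the caliper; keep clear of it.
- anvil_face (a point): point on the anvil jaw's face, 35 mm to the -x side of the caliper's origin, 36 mm up (half the jaw's height). Axes as the caliper's; the face looks to +y. The faces are polished: an askew foot is squared up as they close on it.
- slide_face (a point): the same point on the sliding jaw's face, which looks to -y. Axes as the caliper's.
- thumb_post (a point): middle of the brass knurled thumb knob on the sliding jaw's carriage: upright, 22 mm in diameter, 68 to 94 mm above the bench, this point 81 mm up, on the beam's centre line, 32 mm to the +y side of the sliding jaw's face. The green carriage (46 x 64 mm, top 57 mm up) is under it. Push the knob from either side to move the jaw.
- column: dark walnut hood column, 140 mm tall, about 0.3 kg, standing between the jaws: square foot 30 mm high, nominally 60 mm wide (old wood, either way up to 3 mm off: hence the measuring), shaft 34 to 40 mm thick, capital 40 x 40 mm, 118 to 140 mm up, parallel to the foot. Origin: centre of the underside; z up, x, y square to the foot's faces; at the start x is within 0.25 rad of the caliper's y.
- gut_barrel: a steel drum wound with steel line between brass flanges, 82 mm across the toothed foot flange, 76 mm tall, standing; bystander. Origin: centre of its underside.
- crutch_rod: a brass rod 9 mm thick, 195 mm long with a two-pronged fork 41 mm wide at one end, lying flat; bystander. Origin: middle of the rod on the bench.
- rivet_tin: a round lidded copper tin, 88 mm across, 36 mm tall; bystander. Origin: centre of its underside.
- brass_weight: a brass clock weight, 56 mm across, 112 mm tall, standing; bystander. Origin: centre of its underside.
- oil_bottle: an amber oil bottle, 44 mm across, 110 mm tall, standing; bystander. Origin: centre of its underside.
- screwdriver: a screwdriver, 190 mm long, lying; bystander. Origin: under its middle.
Things that resemble listed ones, but are neither listed nor needed, are in the scene too. Leave any pink, purple or turquoise look-alike of the column alone.

How it is judged:
By the outcome, as a careful person would: the job done as asked, in the order asked, and still so for the second after the job is handed in, with the robot touching nothing.
It also fails if it takes over 72 s, if anything falls off the work surface, if the arm or the gripper's body presses on something with over 40 N, if the wrist force passes 120 N, or if a joint passes its speed limit or range.

ROBOT

A 6-joint arm with a two-finger parallel gripper is mounted at the origin on the work surface. World frame = base frame: x ahead of the robot, y to its left, z up, the work surface at z = 0. Lengths are in m, angles in rad, forces in N, time in s.
With the tool pointing down it reaches from about 0.35 to 0.85 m from the base axis. Payload 8.1 kg.
Tool frame: the origin (TCP) lies on the centre line of the jaws, within the pads' length; the fingertips stand 17 mm ahead of it and the grasp point (between the pads) lies 2 mm behind it; z points along the fingers, y is the line along which they close (so a half turn about z gives the same grasp; the last joint's range is limited). The gripper opens to 93 mm and grips with 3 to 60 N. Pads are 15 mm wide; open, the fingers measure 128 mm over their backs; the gripper's body (75 mm by 188 mm) begins 65 mm behind the grasp point.
Start: joints at [-1.392, 0.13, 1.488, -0, 1.523, -0.085], TCP at [0.156, -0.579, 0.236] pointing down, gripper open.
Joint ranges: [-2.96, 2.96], [-0.89, 2.26], [0.02, 2.5], [-1.34, 4.48], [0, 2.73], [-2.66, 2.66]. Speed limits (rad/s): [2.39, 2.39, 2.79, 3.14, 3.14, 3.14].

INTERFACE

Orientations are given as a rotation vector (axis times angle).
In Python, from plant import telemetry, viewer, order gives the robot as it stands.
- The arm moves only by the tool send_rows, never from a script. Its argument "plan" is a list that holds one entry, the list of rows, each a list of 5 numbers: the closure, from -1 (fully open) to 1 (shut), then the shift along the world's x, y, z normalised to -1 to 1, where 1 is 0.2 m, then the turn about the world's z normalised to -1 to 1, where 1 is 60 degrees. A call has 1 to 20 rows; each row is the pose to reach, as a shift and turn from the pose commanded when the call began; what a row does not reach only later rows make up. A row lasts 1/12 s, in which the tool goes at most 41.7 mm and 7.16 degrees, less where a joint would pass 70% of its speed; a pose out of reach is approached as far as the arm can. A call with a number of a shift or a turn outside -1 to 1 is refused whole. A call with a gripper value outside its range is refused whole. The fingers move at their own pace and stop on an object; "force" is the grip in N (left out, the last holds). Time passes only in rows, so rows that repeat a pose let the fingers close. It gives the time, the measured TCP pose, the force, the opening and the grip force at its end, in the units of the state.
- telemetry.read_state(): the state, without advancing time (a new reading comes with each control period).
- viewer.read_camera(name): name is "scene" or "top" or "wrist"; returns (picture, depth): 400x640x3 uint8, blue, green, red; 400x640 float32, m along the optical axis (not along the pixel's ray), 0 where there is no reading.
- viewer.calibration(name): a dict with "camera_matrix" (3x3 intrinsics, pixels), "extrinsics" (4x4, takes a point from camera to world coordinates); the wrist camera has in their place "hand_eye" (4x4, takes a point from camera to tool coordinates, whose origin is the TCP and whose axes are the flange's). Camera axes: x right, y up, looking along -z (the intrinsics and any distortion apply to the point x, -y, -z); pixel columns grow to the right and rows downward; lengths in m; the calibration is good to about 2 mm. A picture is of the moment at which its call begins: read the wrist's pose just before it. calibration takes no time and is no camera call.
- order.close_job(): hands the job in; it is judged then, once.
The state is a dict: "t": time; "q": joint angles; "dq": joint speeds; "joint_torque": joint torques, N m; "tool_pos": TCP position; "orientation": TCP orientation; "force": force on the tool from outside, world axes, zero at the start; "wrist_torque": the same for the moment, N m; "opening": finger opening in m; "gripper_force": force on a finger pad.
Only numpy, scipy, OpenCV 4.12 (cv2) and the standard library are available. Lean on these libraries where they do the work, as an engineer would, in place of code of your own. Each camera call takes 0.05 s, during which the arm holds its last target. There are 200 camera calls.

## Working session

There is one attempt and no reset: what is moved stays moved. The work goes in short steps, Python scripts to look and compute and a tool call to move; the robot and the scene stay as the last step left them, time stands still between calls to the robot, and variables do not carry over. Pictures are saved under pics/ and viewed, at most 10 in all, crops included, and the job is handed in when it is done.

Besides the shell and the picture viewer there is one more tool, called after "Call:" as name(argument=value, ...) on one line, values as JSON. send_rows: Moves the arm, as the interface text tells. Scaled input: -1 to 1 covers 0.2 m each way for a shift and 60 degrees each way for a turn. Its arguments: {"type":"object","properties":{"plan":{"type":"array"},"force":{"type":"number"}},"required":["plan"]}

```bash
mkdir -p pics; ls; cat > h.py <<'E'
import numpy as np, cv2
from plant import telemetry, viewer, order
def cap(n):
    s=telemetry.read_state(); p,d=viewer.read_camera(n); c=viewer.calibration(n)
    return s,p,d,c
def cloud(n):
    s,p,d,c=cap(n); K=np.array(c["camera_matrix"])
    if "extrinsics" in c: T=np.array(c["extrinsics"])
    else:
        T=np.eye(4); T[:3,:3]=cv2.Rodrigues(np.array(s["orientation"]))[0]; T[:3,3]=s["tool_pos"]; T=T@np.array(c["hand_eye"])
    v,u=np.mgrid[0:400,0:640]
    P=np.stack([(u-K[0,2])/K[0,0]*d,-(v-K[1,2])/K[1,1]*d,-d],-1)@T[:3,:3].T+T[:3,3]
    P[d==0]=np.nan
    return s,p,P,K,T
E
python3 - <<'E'
from h import *
for n in("top","scene"):
    s,p,P,K,T=cloud(n); cv2.imwrite(f"pics/{n}0.png",p); np.save(f"{n}0.npy",P); print(n,K.round(1).tolist(),T.round(3).tolist(), [k for k in viewer.calibration(n)])
print(s)
E
```

```text
pics
top [[468.1, 0.0, 325.1], [0.0, 468.1, 205.8], [0.0, 0.0, 1.0]] [[-0.008, 0.995, -0.101, 0.428], [-1.0, -0.007, 0.005, -0.006], [0.004, 0.101, 0.995, 1.312], [0.0, 0.0, 0.0, 1.0]] ['camera_matrix', 'extrinsics']
scene [[426.0, 0.0, 329.3], [0.0, 426.0, 202.6], [0.0, 0.0, 1.0]] [[0.134, -0.555, 0.821, 1.496], [0.991, 0.095, -0.097, -0.129], [-0.024, 0.827, 0.562, 0.754], [0.0, 0.0, 0.0, 1.0]] ['camera_matrix', 'extrinsics']
{'t': 0.05, 'q': array([-1.39241836e+00,  1.31141665e-01,  1.48926049e+00, -3.47658936e-05,
        1.52299558e+00, -8.53885857e-02]), 'dq': array([-0.00086198, -0.0002528 , -0.00029326, -0.00023963, -0.00281146,
        0.00099455]), 'joint_torque': array([ 1.99419272e-03, -5.61776733e+01, -4.93492126e+01,  7.71379983e-02,
        2.99598556e-02, -6.03058970e-05]), 'tool_pos': array([ 0.15635275, -0.57872036,  0.23460939]), 'orientation': array([-3.11252484e+00, -4.12889233e-01,  1.86163533e-04]), 'force': array([-0.74988537, -0.2965675 , -0.59543101]), 'wrist_torque': array([ 0.00184989,  0.00926605, -0.04424349]), 'gripper_force': 0.0, 'opening': 0.09267359281038721}
```

View pics/top0.png

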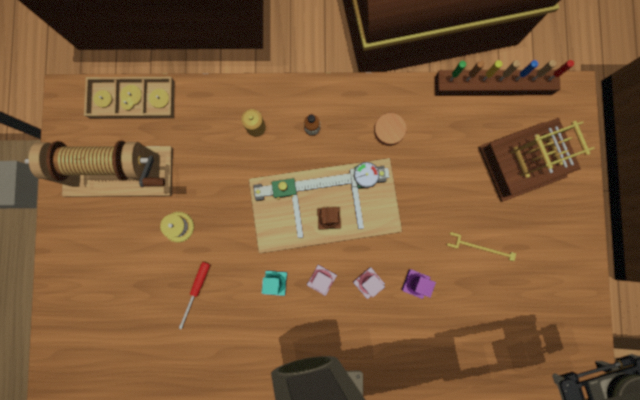

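View pics/scene0.png

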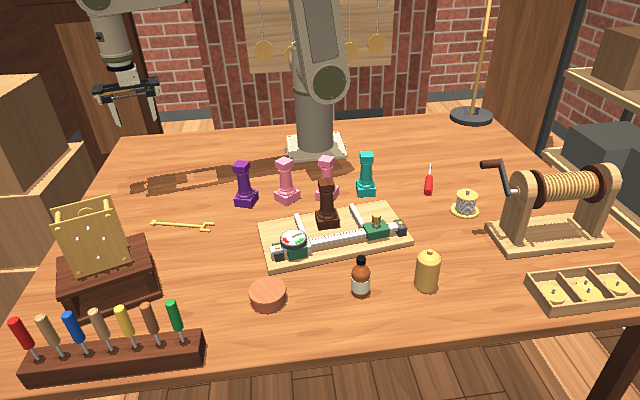

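The walnut column is at top px (329,216), the only dark brown one and the one standing between the jaws. The look-alikes at (274,283), (321,280), (369,283) and (419,284) are turquoise, pink, pink and purple, so I leave those. The dial is at (366,175) and the knob at (283,186).

```bash
python3 - <<'E'
from h import *
P=np.load("top0.npy"); p=cv2.imread("pics/top0.png")
cv2.imwrite("pics/crop0.png",cv2.resize(p[145:260,240:410],None,fx=4.5,fy=4.5,interpolation=cv2.INTER_CUBIC))
R=np.zeros((400,640),bool); R[140:262,235:415]=1
z=P[...,2]
print("bench z",np.nanmedian(z[300:330,100:160]), np.nanmedian(z[110:140,340:370]))
def rect(m,name):
    m=cv2.morphologyEx((m&R).astype(np.uint8),cv2.MORPH_OPEN,np.ones((2,2)))
    n,l,st,_=cv2.connectedComponentsWithStats(m)
    if n<2: print(name,'none');return
    k=1+np.argmax(st[1:,4]); q=P[l==k]
    r=cv2.minAreaRect(q[:,:2].astype(np.float32)*1000)
    print(name,st[k].tolist(),"c",np.round(r[0],1),"size",np.round(r[1],1),"ang",round(r[2],2),"mean",q.mean(0).round(4))
rect((z>.012),"board")
rect((z>.13)&(z<.15),"capital")
rect((z>.042)&(z<.053),"beam")
rect((z>.086)&(z<.1),"knob")
rect((z>.07)&(z<.085),"dial")
rect((z>.03)&(z<.049)&(np.arange(400)[:,None]>192),"jaw")
for c in range(284,306,1): pass
E
```

```text
bench z 0.00018693788023371738 0.0009570431711005689
board [250, 159, 153, 95, 10761] c [nan nan] size [nan  0.] ang nan mean [nan nan nan]
capital none
beam [297, 175, 68, 53, 704] c [595.3 -48.6] size [220.2 107.3] ang 58.86 mean [nan nan nan]
knob [280, 183, 8, 8, 53] c [604.3  98. ] size [16.1 17.8] ang 0.2 mean [0.604  0.0975 0.0913]
dial [356, 163, 25, 25, 454] c [ 636.4 -131.8] size [46.8 66.1] ang 50.98 mean [nan nan nan]
jaw [294, 196, 11, 42, 204] c [528.9  61.5] size [115.1  13.6] ang 8.33 mean [0.527  0.0605 0.0405]
```

View pics/crop0.png

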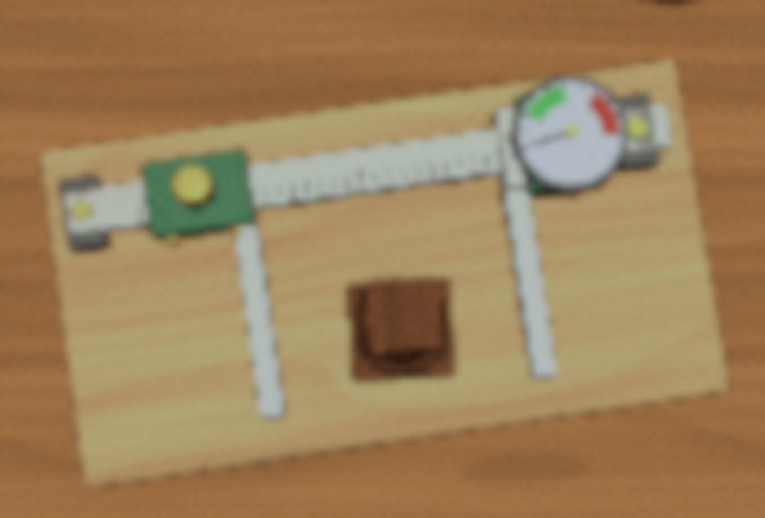

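The crop shows the walnut column standing alone between the open jaws, turned by about 8° to the board. The needle points left (0), with green at about crop (547,102) and red at (602,115). Next I fit the poses by intersecting pixel rays with known heights.

```bash
cat >> h.py <<'E'
def ray(uv,z,K,T):
    uv=np.atleast_2d(uv).astype(float)
    d=np.c_[(uv[:,0]-K[0,2])/K[0,0],-(uv[:,1]-K[1,2])/K[1,1],-np.ones(len(uv))]@T[:3,:3].T
    return (T[:3,3]+d*((z-T[2,3])/d[:,2])[:,None])[:,:2]
def proj(P,K,T):
    c=(np.atleast_2d(P)-T[:3,3])@T[:3,:3]
    return np.c_[K[0,2]+K[0,0]*c[:,0]/-c[:,2],K[1,2]-K[1,1]*c[:,1]/-c[:,2]]
E
python3 - <<'E'
from h import *
s,p,P,K,T=cloud("top"); z=P[...,2]
def rect(m,zz,name):
    cs,_=cv2.findContours(m.astype(np.uint8),0,2); c=max(cs,key=cv2.contourArea)[:,0]
    r=cv2.minAreaRect((ray(c,zz,K,T)*1000).astype(np.float32)); print(name,np.round(r[0],1),np.round(r[1],1),round(r[2],2))
R=np.zeros((400,640),bool); R[140:262,235:415]=1
m=(R&(z>.011)&(z<.2)).astype(np.uint8)
m=cv2.morphologyEx(m,cv2.MORPH_OPEN,np.ones((5,5))); rect(m,.02,"board")
hsv=cv2.cvtColor(p,cv2.COLOR_BGR2HSV)
sub=np.zeros_like(R); sub[195:238,310:350]=1
dark=sub&(p[...,2]<125); rect(dark,.03,"foot(approx)")
print("z in col",np.round(z[206:232:2,318:342:3],3).tolist())
yel=R&(hsv[...,0]>18)&(hsv[...,0]<32)&(hsv[...,1]>150); yel[:,:275]=0; yel[:,292:]=0; rect(yel&(np.arange(400)[:,None]<195),.094,"knob")
grn=R&(hsv[...,0]>40)&(hsv[...,0]<85)&(hsv[...,1]>80); grn[:,310:]=0; rect(grn,.057,"carriage")
jw=R&(z>.03)&(z<.055)&(hsv[...,1]<60)
for a,b in((288,306),(350,368)):
    j=jw.copy(); j[:198]=0; j[:,:a]=0; j[:,b:]=0; rect(j,.045,"jaw")
E
```

```text
board [562.2 -11.4] [209.7 399. ] 8.1
foot(approx) [525.5 -20.8] [63.2 57.8] 89.59
z in col [[0.021, 0.02, 0.021, 0.021, 0.162, 0.161, 0.163, 0.021], [0.056, 0.052, 0.162, 0.158, 0.163, 0.16, 0.162, 0.05], [0.053, 0.048, 0.165, 0.16, 0.161, 0.159, 0.162, 0.052], [0.046, 0.06, 0.161, 0.164, 0.161, 0.166, 0.162, 0.05], [0.044, 0.059, 0.165, 0.161, 0.162, 0.161, 0.16, 0.057], [0.053, 0.066, 0.159, 0.159, 0.162, 0.159, 0.16, 0.058], [0.048, 0.064, 0.161, 0.165, 0.161, 0.159, 0.158, 0.055], [0.047, 0.062, 0.16, 0.158, 0.162, 0.161, 0.163, 0.057], [0.053, 0.058, 0.162, 0.158, 0.158, 0.162, 0.153, 0.051], [0.054, 0.054, 0.064, 0.07, 0.073, 0.068, 0.056, 0.048], [0.018, 0.049, 0.055, 0.064, 0.061, 0.06, 0.053, 0.049], [0.016, 0.046, 0.056, 0.048, 0.053, 0.042, 0.034, 0.023], [0.022, 0.024, 0.02, 0.021, 0.024, 0.022, 0.024, 0.023]]Traceback (most recent call last):
  File "<stdin>", line 13, in <module>
  File "<stdin>", line 4, in rect
ValueError: max() iterable argument is empty
```

```bash
cat >> h.py <<'E'
psi=np.deg2rad(8.1); C0=np.array([.5622,-.0114])
Rc=np.array([[np.cos(psi),-np.sin(psi)],[np.sin(psi),np.cos(psi)]])
def cal(xy): return (np.atleast_2d(xy)-C0)@Rc   # world->caliper
def wld(xy): return np.atleast_2d(xy)@Rc.T+C0
E
python3 - <<'E'
from h import *
s,p,P,K,T=cloud("top"); z=P[...,2]
def rect(m,zz,name):
    cs,_=cv2.findContours(m.astype(np.uint8),0,2)
    if not cs: return print(name,0)
    c=max(cs,key=cv2.contourArea)[:,0]
    r=cv2.minAreaRect((cal(ray(c,zz,K,T))*1000).astype(np.float32)); print(name,len(c),"cal c",np.round(r[0],1),np.round(r[1],1),round(r[2],2))
R=np.zeros((400,640),bool); R[140:262,235:415]=1
rect(R&(z>.145)&(z<.175),.16,"capital")
rect(R&(z>.088)&(z<.12)&(np.arange(640)<300),.094,"knob z")
rect(R&(z>.050)&(z<.064)&(np.arange(640)<310)&(p[...,1]>p[...,2]*1.2),.057,"carriage")
rect(R&(z>.07)&(z<.088)&(np.arange(640)>340),.078,"dial")
for a,b in((288,306),(350,368)):
    j=R&(z>.033)&(z<.053); j[:198]=0; j[:,:a]=0; j[:,b:]=0; rect(j,.045,"jaw")
b,g,r=[p[...,i].astype(int) for i in range(3)]
sub=np.zeros_like(R); sub[196:240,310:350]=1
rect(sub&(r<135),.03,"foot+")
# needle: darkest in dial in top view
print(cal(ray([[366,175]],.078,K,T)))
s2,p2,P2,K2,T2=cloud("scene")
# scene dial rectified
def dial(p,K,T,n):
    g=np.linspace(-.04,.04,320); X,Y=np.meshgrid(g,g) # image right = -caly, up = +calx
    W=wld(np.c_[(.06-Y).ravel(),(-.122-X).ravel()]); uv=proj(np.c_[W,np.full(len(W),.078)],K,T).astype(np.float32).reshape(320,320,2)
    return cv2.remap(p,uv[...,0],uv[...,1],cv2.INTER_CUBIC)
cv2.imwrite("pics/dial0.png",np.hstack([dial(p,K,T,0),dial(p2,K2,T2,0)]))
E
```

```text
capital 9 cal c [-39.2  -6.1] [39.5 39.7] 81.51
knob z 12 cal c [ 60.1 104.1] [18.4 21.3] 81.95
carriage 39 cal c [ 58.1 105.1] [43.1 61.6] 1.08
dial 56 cal c [  59.  -120.8] [66.2 66.9] 36.45
jaw 27 cal c [-25.9  78.5] [ 14.2 108.2] 89.94
jaw 27 cal c [-38.2 -86.4] [15.2 83.6] 89.98
foot+ 15 cal c [-38.2  -4.3] [62.4 61. ] 85.88
[[ 0.05638688 -0.11897738]]
```

View pics/dial0.png

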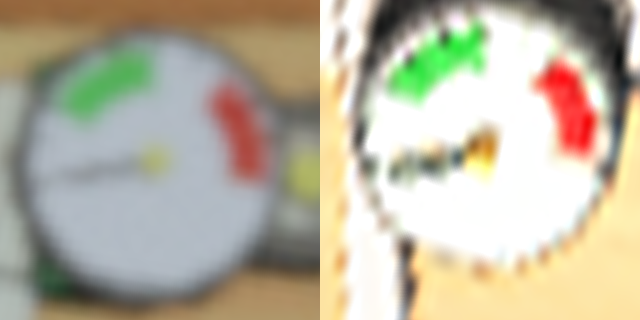

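Before moving: the caliper sits at (562, -11) mm with yaw 8.1°. The sliding face is at y≈72 mm, the anvil face at about -80 mm, and the knob at world (607, 100) mm. Needle at 0. I move over the knob with the fingers along the beam.

Call:
send_rows(plan=[[[-0.1, 0.56, 0.85, 0, -0.117], [-0.1, 0.56, 0.85, 0, -0.117], [-0.1, 0.56, 0.85, 0, -0.117], [-0.1, 0.56, 0.85, 0, -0.117], [-0.1, 0.56, 0.85, 0, -0.117]]])

```text
t: 0.67
tool_pos: [0.2693, -0.4072, 0.2354]
orientation: [-3.133, -0.221, -0.0]
force: [0.4, -0.2, -0.0]
opening: 0.0641
gripper_force: 0.0
```

Call:
send_rows(plan=[[[-0.1, 0.56, 0.85, 0, 0], [-0.1, 0.56, 0.85, 0, 0], [-0.1, 0.56, 0.85, 0, 0], [-0.1, 0.56, 0.85, 0, 0], [-0.1, 0.56, 0.85, 0, 0]]])

```text
t: 1.08
tool_pos: [0.3813, -0.237, 0.2358]
orientation: [3.134, 0.222, 0.001]
force: [1.2, -1.1, 0.9]
opening: 0.0513
gripper_force: 0.0
```

Call:
send_rows(plan=[[[-0.1, 0.56, 0.85, 0, 0], [-0.1, 0.56, 0.85, 0, 0], [-0.1, 0.56, 0.85, 0, 0], [-0.1, 0.56, 0.85, 0, 0], [-0.1, 0.56, 0.85, 0, 0]]])

```text
t: 1.5
tool_pos: [0.4934, -0.0668, 0.2358]
orientation: [-3.134, -0.223, -0.001]
force: [0.4, 0.7, 0.8]
opening: 0.0511
gripper_force: 0.0
```

Call:
send_rows(plan=[[[-0.1, 0.56, 0.85, 0, 0], [-0.1, 0.56, 0.85, 0, 0], [-0.1, 0.56, 0.85, 0, 0], [-0.1, 0.56, 0.85, 0, 0], [-0.1, 0.56, 0.85, 0, 0], [-0.1, 0.56, 0.85, 0, 0]]])

```text
t: 2.0
tool_pos: [0.606, 0.1064, 0.234]
orientation: [-3.131, -0.229, 0.002]
force: [0.1, 0.7, -1.0]
opening: 0.0514
gripper_force: 0.0
```

```bash
python3 - <<'E'
from h import *
s,p,P,K,T=cloud("wrist"); z=P[...,2]
print(s["tool_pos"],s["q"].round(2))
cv2.imwrite("pics/w1.png",p)
q=P[(z>.088)&(z<.1)]
q=q[np.linalg.norm(q[:,:2]-[.607,.1],axis=1)<.04]; print(len(q)); 
if len(q): r=cv2.minAreaRect(q[:,:2].astype(np.float32)*1000); print(r, cal(np.array(r[0])/1000))
E
```

```text
[0.60601971 0.10640331 0.23397822] [0.09 0.17 1.44 0.   1.53 1.51]
514
((605.26611328125, 99.9134521484375), (22.08875274658203, 22.406089782714844), 63.12533950805664) [[0.05832067 0.10413488]]
```

View pics/w1.png

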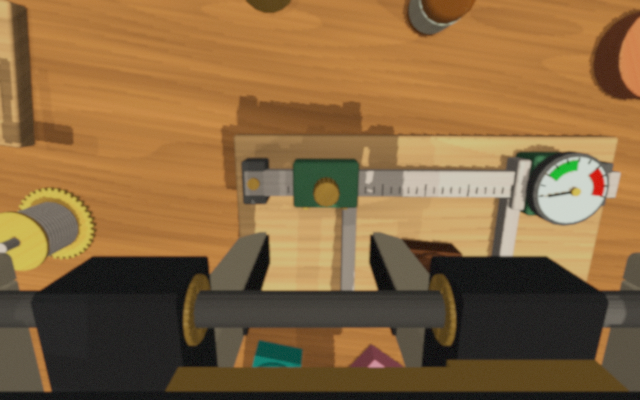

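The wrist view shows the knob at (326,192) between the fingers and the dial at (570,190) with the needle at 0. I go down and grip the knob.

Call:
send_rows(plan=[[[-0.1, 0, -0.005, -0.76, 0], [-0.1, 0, -0.005, -0.76, 0], [-0.1, 0, -0.005, -0.76, 0], [-0.1, 0, -0.005, -0.76, 0], [-0.1, 0, -0.005, -0.76, 0], [-0.1, 0, -0.005, -0.76, 0], [0.7, 0, -0.005, -0.76, 0], [0.7, 0, -0.005, -0.76, 0], [0.7, 0, -0.005, -0.76, 0], [0.7, 0, -0.005, -0.76, 0], [0.7, 0, -0.005, -0.76, 0], [0.7, 0, -0.005, -0.76, 0]]], force=15)

```text
t: 3.05
tool_pos: [0.6053, 0.1003, 0.0851]
orientation: [-3.133, -0.222, -0.003]
force: [-1.2, 1.4, 6.8]
opening: 0.022
gripper_force: 15.0
```

Call:
send_rows(plan=[[[0.7, 0.004, -0.025, 0, 0], [0.7, 0.007, -0.05, 0, 0], [0.7, 0.011, -0.075, 0, 0], [0.7, 0.014, -0.1, 0, 0], [0.7, 0.018, -0.125, 0, 0], [0.7, 0.021, -0.15, 0, 0], [0.7, 0.025, -0.175, 0, 0], [0.7, 0.028, -0.2, 0, 0], [0.7, 0.032, -0.225, 0, 0], [0.7, 0.036, -0.25, 0, 0], [0.7, 0.039, -0.275, 0, 0], [0.7, 0.043, -0.3, 0, 0], [0.7, 0.046, -0.325, 0, 0], [0.7, 0.05, -0.35, 0, 0], [0.7, 0.053, -0.375, 0, 0], [0.7, 0.056, -0.39, 0, 0], [0.7, 0.056, -0.395, 0, 0], [0.7, 0.056, -0.395, 0, 0]]])

```text
t: 4.55
tool_pos: [0.6163, 0.0224, 0.0851]
orientation: [-3.131, -0.222, -0.003]
force: [-2.5, 7.2, 8.0]
opening: 0.0217
gripper_force: 15.0
```

```bash
cat >> h.py <<'E'
def dial(p,K,T,N=300):
    g=np.linspace(-.04,.04,N); X,Y=np.meshgrid(g,g) # right = -caly, up = +calx
    W=wld(np.c_[(.06-Y).ravel(),(-.122-X).ravel()]); uv=proj(np.c_[W,np.full(len(W),.078)],K,T).astype(np.float32).reshape(N,N,2)
    return cv2.remap(p,uv[...,0],uv[...,1],cv2.INTER_CUBIC)
def needle(D):
    "unwrap about the yellow hub; angle clockwise from left, deg"
    N=len(D); h=cv2.cvtColor(D,cv2.COLOR_BGR2HSV)
    m=(h[...,0]>15)&(h[...,0]<35)&(h[...,1]>90); Y,X=np.mgrid[0:N,0:N]; m&=np.hypot(X-N/2,Y-N/2)<N*.15
    c=(X[m].mean(),Y[m].mean()) if m.sum()>20 else (N/2,N/2)
    L=cv2.cvtColor(D,cv2.COLOR_BGR2GRAY).astype(np.float32)
    a=np.arange(-60,300,1.); r=np.linspace(.10,.26,40)*N
    t=np.deg2rad(a); xs=c[0]-np.cos(t)[:,None]*r; ys=c[1]-np.sin(t)[:,None]*r
    S=cv2.remap(L,xs.astype(np.float32),ys.astype(np.float32),1).mean(1)
    i=np.argsort(S)[:5]; return c,a[np.argmin(S)],sorted(a[i]),S.min(),np.median(S)
def look(tag,save=False):
    out=[]
    for n in("wrist","scene","top"):
        s,p,P,K,T=cloud(n); D=dial(p,K,T); out.append(D); print(n,needle(D))
        np.save(f"last_{n}.npy",P)
    print("tcp",s["tool_pos"].round(4),"cal",cal(s["tool_pos"][:2]).round(4),"F",s["force"].round(1),"t",s["t"])
    if save: cv2.imwrite(f"pics/{tag}.png",cv2.resize(np.hstack(out),(780,260)))
E
python3 -c "
from h import *
look('d1',True)"
```

```text
wrist ((np.float64(145.39231664726427), np.float64(156.9045401629802)), np.float64(175.0), [np.float64(172.0), np.float64(173.0), np.float64(174.0), np.float64(175.0), np.float64(176.0)], np.float32(14.254663), np.float32(191.54626))
scene ((np.float64(151.1862396204033), np.float64(141.52431791221827)), np.float64(-13.0), [np.float64(-15.0), np.float64(-14.0), np.float64(-13.0), np.float64(-12.0), np.float64(-11.0)], np.float32(136.56091), np.float32(253.21661))
top ((150.0, 150.0), np.float64(-11.0), [np.float64(-13.0), np.float64(-12.0), np.float64(-11.0), np.float64(-10.0), np.float64(-9.0)], np.float32(153.89908), np.float32(179.13985))
tcp [0.6163 0.0224 0.0851] cal [[0.0584 0.0259]] F [-3.1  7.4  8.1] t 4.65
```

View pics/d1.png

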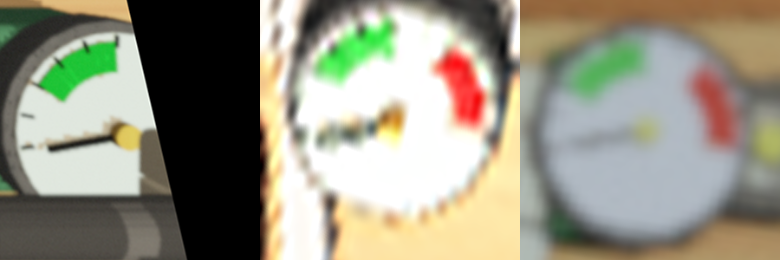

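Needle at rest reads about -11° in the top view, which is my zero. Next is another 9 mm, then small steps.

Call:
send_rows(plan=[[[0.7, 0.001, -0.01, 0, 0], [0.7, 0.003, -0.02, 0, 0], [0.7, 0.004, -0.03, 0, 0], [0.7, 0.006, -0.04, 0, 0], [0.7, 0.006, -0.045, 0, 0], [0.7, 0.006, -0.045, 0, 0]]])

```text
t: 5.2
tool_pos: [0.6176, 0.0137, 0.0851]
orientation: [-3.131, -0.223, -0.003]
force: [-1.1, 8.9, 6.6]
opening: 0.0214
gripper_force: 15.0
```

```bash
cat >> h.py <<'E'
def rect(P,lo,hi,c,rad,zz=None):
    q=P.reshape(-1,3); q=q[(q[:,2]>lo)&(q[:,2]<hi)]; k=cal(q[:,:2])*1000; k=k[np.linalg.norm(k-c,axis=1)<rad]
    r=cv2.minAreaRect(k.astype(np.float32)); print("rect",len(k),np.round(r[0],1),np.round(r[1],1),round(r[2],1))
E
python3 -c "
from h import *
look('d2')
rect(np.load('last_top.npy'),.15,.17,[-38,-30],60)"
```

```text
wrist ((np.float64(144.70217917675544), np.float64(156.64285714285714)), np.float64(-9.0), [np.float64(-11.0), np.float64(-10.0), np.float64(-9.0), np.float64(-8.0), np.float64(-7.0)], np.float32(32.517967), np.float32(214.69005))
scene ((np.float64(151.1431952662722), np.float64(141.56094674556212)), np.float64(-13.0), [np.float64(-15.0), np.float64(-14.0), np.float64(-13.0), np.float64(-12.0), np.float64(-11.0)], np.float32(136.10538), np.float32(253.24039))
top ((150.0, 150.0), np.float64(-11.0), [np.float64(-13.0), np.float64(-12.0), np.float64(-11.0), np.float64(-10.0), np.float64(-9.0)], np.float32(153.48792), np.float32(179.13776))
tcp [0.6175 0.0137 0.085 ] cal [[0.0583 0.017 ]] F [-1.4  7.8  7.8] t 5.3
rect 133 [-37.8 -55.4] [23.4 40.1] 89.3
```

Call:
send_rows(plan=[[[0.7, 0.001, -0.01, 0, 0], [0.7, 0.003, -0.02, 0, 0], [0.7, 0.003, -0.02, 0, 0]]])

```text
t: 5.6
tool_pos: [0.6181, 0.0101, 0.0851]
orientation: [-3.13, -0.223, -0.003]
force: [-3.0, 9.7, 8.3]
opening: 0.0216
gripper_force: 15.0
```

```bash
python3 -c "
from h import *
look('d3')"
```

```text
wrist ((np.float64(144.93422655298417), np.float64(156.8489646772229)), np.float64(33.0), [np.float64(31.0), np.float64(32.0), np.float64(33.0), np.float64(34.0), np.float64(35.0)], np.float32(50.720604), np.float32(224.48969))
scene ((np.float64(152.16624685138538), np.float64(141.088161209068)), np.float64(31.0), [np.float64(28.0), np.float64(29.0), np.float64(30.0), np.float64(31.0), np.float64(32.0)], np.float32(140.255), np.float32(254.4909))
top ((150.0, 150.0), np.float64(30.0), [np.float64(28.0), np.float64(29.0), np.float64(30.0), np.float64(31.0), np.float64(32.0)], np.float32(142.22058), np.float32(181.11804))
tcp [0.6181 0.0101 0.0851] cal [[0.0583 0.0134]] F [-1.8 10.2  7.8] t 5.7
```

The needle is at 42° from zero, so 2.1 mm. Another 1.4 mm will reach mid-green.

Call:
send_rows(plan=[[[0.7, 0.001, -0.004, 0, 0], [0.7, 0.001, -0.008, 0, 0], [0.7, 0.001, -0.008, 0, 0], [0.7, 0.001, -0.008, 0, 0]]])

```text
t: 6.08
tool_pos: [0.6182, 0.0091, 0.0851]
orientation: [-3.13, -0.223, -0.003]
force: [-3.1, 12.7, 7.5]
opening: 0.0221
gripper_force: 15.0
```

```bash
python3 -c "
from h import *
look('d4',True)"
```

```text
wrist ((np.float64(145.04374240583232), np.float64(156.84690157958687)), np.float64(51.0), [np.float64(49.0), np.float64(50.0), np.float64(51.0), np.float64(52.0), np.float64(53.0)], np.float32(29.959448), np.float32(223.41162))
scene ((np.float64(152.86772486772486), np.float64(140.65740740740742)), np.float64(50.0), [np.float64(48.0), np.float64(49.0), np.float64(50.0), np.float64(51.0), np.float64(52.0)], np.float32(96.84578), np.float32(254.62518))
top ((150.0, 150.0), np.float64(47.0), [np.float64(45.0), np.float64(46.0), np.float64(47.0), np.float64(48.0), np.float64(49.0)], np.float32(139.32085), np.float32(182.0864))
tcp [0.6182 0.0091 0.0851] cal [[0.0583 0.0124]] F [-3.1 12.7  9.1] t 6.1833
```

View pics/d4.png

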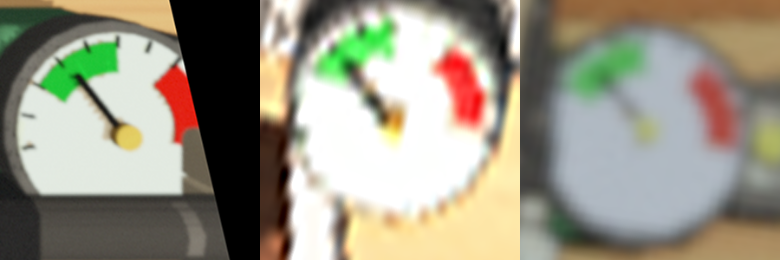

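The needle stands in the green at about 3 mm. I wait a second, check it is still, then slide back.

Call:
send_rows(plan=[[[0.7, 0, 0, 0, 0], [0.7, 0, 0, 0, 0], [0.7, 0, 0, 0, 0], [0.7, 0, 0, 0, 0], [0.7, 0, 0, 0, 0], [0.7, 0, 0, 0, 0], [0.7, 0, 0, 0, 0], [0.7, 0, 0, 0, 0], [0.7, 0, 0, 0, 0], [0.7, 0, 0, 0, 0], [0.7, 0, 0, 0, 0], [0.7, 0, 0, 0, 0]]])

```text
t: 7.23
tool_pos: [0.6182, 0.0092, 0.0851]
orientation: [-3.13, -0.223, -0.003]
force: [-1.8, 11.8, 8.7]
opening: 0.0218
gripper_force: 15.0
```

```bash
python3 -c "
from h import *
look('d5')
rect(np.load('last_top.npy'),.15,.17,[-38,-50],40)
rect(np.load('last_scene.npy'),.15,.17,[-38,-50],40)"
```

```text
wrist ((np.float64(144.94174757281553), np.float64(156.66990291262135)), np.float64(51.0), [np.float64(49.0), np.float64(50.0), np.float64(51.0), np.float64(52.0), np.float64(53.0)], np.float32(29.760303), np.float32(223.19025))
scene ((np.float64(152.84564643799473), np.float64(140.6688654353562)), np.float64(50.0), [np.float64(48.0), np.float64(49.0), np.float64(50.0), np.float64(51.0), np.float64(52.0)], np.float32(96.576614), np.float32(254.6497))
top ((150.0, 150.0), np.float64(47.0), [np.float64(45.0), np.float64(46.0), np.float64(47.0), np.float64(48.0), np.float64(49.0)], np.float32(138.87666), np.float32(182.29208))
tcp [0.6182 0.0092 0.0851] cal [[0.0584 0.0125]] F [-3.3 12.4  8. ] t 7.3333
rect 126 [-37.6 -63.3] [19.7 40. ] 82.9
rect 97 [-39.6 -52.6] [39.6 38.9] 87.6
```

Call:
send_rows(plan=[[[0.7, -0.003, 0.02, 0, 0], [0.7, -0.007, 0.05, 0, 0], [0.7, -0.011, 0.08, 0, 0], [0.7, -0.016, 0.11, 0, 0], [0.7, -0.02, 0.14, 0, 0], [0.7, -0.024, 0.17, 0, 0], [0.7, -0.028, 0.2, 0, 0], [0.7, -0.033, 0.23, 0, 0], [0.7, -0.037, 0.26, 0, 0], [0.7, -0.037, 0.26, 0, 0], [-0.1, -0.037, 0.26, 0, 0], [-0.1, -0.037, 0.26, 0, 0], [-0.1, -0.037, 0.26, 0, 0], [-0.1, -0.037, 0.26, 0, 0], [-0.1, -0.037, 0.26, 0.4, 0], [-0.1, -0.037, 0.26, 0.76, 0], [-0.1, -0.037, 0.26, 0.76, 0], [-0.1, -0.037, 0.26, 0.76, 0]]])

```text
t: 8.88
tool_pos: [0.6113, 0.0582, 0.2403]
orientation: [3.134, 0.222, 0.007]
force: [0.3, 0.6, 0.6]
opening: 0.051
gripper_force: 0.0
```

```bash
python3 -c "
from h import *
look('d6')
rect(np.load('last_wrist.npy'),.15,.17,[-38,-50],40)
rect(np.load('last_scene.npy'),.15,.17,[-38,-50],40)
rect(np.load('last_wrist.npy'),.088,.1,[60,62],25)"
```

```text
wrist ((np.float64(148.4788961038961), np.float64(158.61525974025975)), np.float64(3.0), [np.float64(2.0), np.float64(3.0), np.float64(4.0), np.float64(5.0), np.float64(6.0)], np.float32(113.51023), np.float32(208.14212))
scene ((np.float64(152.3126649076517), np.float64(141.9221635883905)), np.float64(2.0), [np.float64(0.0), np.float64(1.0), np.float64(2.0), np.float64(3.0), np.float64(4.0)], np.float32(147.85466), np.float32(252.64172))
top ((150.0, 150.0), np.float64(2.0), [np.float64(0.0), np.float64(1.0), np.float64(2.0), np.float64(3.0), np.float64(4.0)], np.float32(151.03105), np.float32(177.42242))
tcp [0.6135 0.0583 0.2432] cal [[0.0606 0.0617]] F [ 0.6 -0.2  1. ] t 8.9833
rect 0 [0. 0.] [0. 0.] 0.0
rect 164 [-37.7 -49.6] [42.6 39.9] 0.2
rect 495 [58.1 60.2] [22.4 22. ] 9.9
```

Call:
send_rows(plan=[[[-0.5, -0.39, -0.622, 0, 0], [-0.5, -0.39, -0.622, 0, 0], [-0.5, -0.39, -0.622, 0, 0], [-0.5, -0.39, -0.622, 0, 0], [-0.5, -0.39, -0.622, 0, 0], [-0.5, -0.39, -0.622, 0, 0], [-0.5, -0.39, -0.622, 0, 0], [-0.5, -0.39, -0.622, 0, 0]]])

```text
t: 9.7
tool_pos: [0.5324, -0.0652, 0.2347]
orientation: [-3.133, -0.223, 0.002]
force: [1.1, 0.3, 0.4]
opening: 0.0699
gripper_force: 0.0
```

```bash
python3 -c "
from h import *
s,p,P,K,T=cloud('top')
rect(P,.15,.17,[-38,-50],40)
s,p,P,K,T=cloud('wrist')
rect(P,.15,.17,[-38,-50],40)
s,p,P,K,T=cloud('scene')
rect(P,.15,.17,[-38,-50],40)
print(s['tool_pos'],cal(s['tool_pos'][:2]),s['orientation'])"
```

```text
rect 7 [-56.8 -39.9] [17.6  1.5] 89.8
rect 3449 [-39.6 -48.9] [40.  40.3] 90.0
rect 168 [-39.1 -49.6] [45.4 40.2] 0.9
[ 0.53253468 -0.06519158  0.23508332] [[-0.03694867 -0.04907506]] [-3.13311112e+00 -2.24110865e-01  1.21920827e-03]
```

Call:
send_rows(plan=[[[-0.5, -0.01, -0.001, -0.2, 0], [-0.5, -0.01, -0.001, -0.3, 0], [-0.5, -0.01, -0.001, -0.425, 0], [-0.5, -0.01, -0.001, -0.425, 0], [-0.5, -0.01, -0.001, -0.425, 0], [0.4, -0.01, -0.001, -0.425, 0], [0.4, -0.01, -0.001, -0.425, 0], [0.4, -0.01, -0.001, -0.425, 0], [0.4, -0.01, -0.001, -0.425, 0], [0.4, -0.01, -0.001, -0.425, 0], [0.4, -0.01, -0.001, -0.425, 0], [0.4, -0.01, -0.001, -0.425, 0]]], force=25)

```text
t: 10.85
tool_pos: [0.5308, -0.0662, 0.1516]
orientation: [-3.134, -0.222, -0.002]
force: [-0.4, 2.5, 5.9]
opening: 0.0399
gripper_force: 25.0
```

Call:
send_rows(plan=[[[0.4, 0, 0, 0.1, 0], [0.4, 0, 0, 0.2, 0], [0.4, 0, 0, 0.2, 0], [0.4, -0.006, 0.05, 0.2, 0.1], [0.4, -0.012, 0.09, 0.2, 0.2], [0.4, -0.016, 0.11, 0.2, 0.3], [0.4, -0.016, 0.11, 0.2, 0.4], [0.4, -0.016, 0.11, 0.2, 0.5], [0.4, -0.016, 0.11, 0.2, 0.6], [0.4, -0.016, 0.11, 0.2, 0.7], [0.4, -0.016, 0.11, 0.2, 0.75], [0.4, -0.016, 0.11, 0.2, 0.75]]])

```text
t: 11.85
tool_pos: [0.5263, -0.0444, 0.1889]
orientation: [-2.808, -1.407, 0.003]
force: [-0.2, 0.6, -2.5]
opening: 0.0397
gripper_force: 25.0
```

Call:
send_rows(plan=[[[0.4, 0, 0, 0, 0.1], [0.4, 0, 0, 0, 0.2], [0.4, 0, 0, 0, 0.3], [0.4, 0, 0, 0, 0.4], [0.4, 0, 0, 0, 0.5], [0.4, 0, 0, 0, 0.6], [0.4, 0, 0, 0, 0.7], [0.4, 0, 0, 0, 0.75], [0.4, 0, 0, 0, 0.75], [0.4, 0, 0, 0, 0.75]]])

```text
t: 12.68
tool_pos: [0.5267, -0.0445, 0.1897]
orientation: [-2.063, -2.368, 0.001]
force: [0.3, 0.1, -3.5]
opening: 0.0398
gripper_force: 25.0
```

```bash
python3 -c "
from h import *
s,p,P,K,T=cloud('scene'); cv2.imwrite('pics/s7.png',p[100:300,200:460].repeat(3,0).repeat(3,1))
r=cv2.Rodrigues(s['orientation'])[0]; print(s['tool_pos'],cal(s['tool_pos'][:2]),s['q'].round(2),s['force'],s['opening'],np.rad2deg(np.arctan2(r[1,0],r[0,0])), r[2])"
```

```text
[ 0.52667875 -0.04448327  0.18972951] [[-0.03982835 -0.02774823]] [-0.18 -0.04  1.74 -0.    1.43 -0.32] [ 0.28217035  0.11066308 -3.49120489] 0.03983761434751792 97.88772055891117 [ 2.29740636e-04 -1.09828355e-03 -9.99999370e-01]
```

View pics/s7.png

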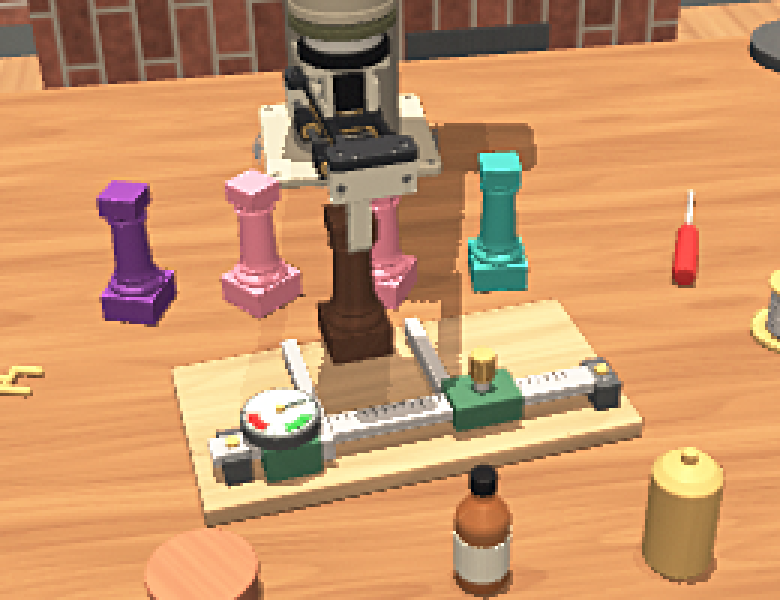

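The picture shows the column lifted upright between the open jaws, turned a quarter, with the needle back at rest. I lower it and let go.

Call:
send_rows(plan=[[[0.4, 0, 0, -0.06, 0], [0.4, 0, 0, -0.12, 0], [0.4, 0, 0, -0.16, 0], [0.4, 0, 0, -0.18, 0], [0.4, 0, 0, -0.19, 0], [0.4, 0, 0, -0.198, 0], [0.4, 0, 0, -0.198, 0], [0.4, 0, 0, -0.198, 0], [0.4, 0, 0, -0.198, 0]]])

```text
t: 13.48
tool_pos: [0.5272, -0.0446, 0.1515]
orientation: [2.059, 2.372, -0.0]
force: [-4.0, -0.4, 4.2]
opening: 0.0397
gripper_force: 25.0
```

Call:
send_rows(plan=[[[-0.5, 0, 0, 0, 0], [-0.5, 0, 0, 0, 0], [-0.5, 0, 0, 0, 0], [-0.5, 0, 0, 0, 0], [-0.5, 0, 0, 0, 0], [-0.5, 0, 0, 0, 0], [-0.5, 0, 0, 0.2, 0], [-0.5, 0, 0, 0.42, 0], [-0.5, 0, 0, 0.42, 0], [-0.5, 0, 0, 0.42, 0]]])

```text
t: 14.32
tool_pos: [0.5293, -0.0448, 0.2391]
orientation: [2.055, 2.368, 0.006]
force: [-0.2, -0.0, -0.3]
opening: 0.0697
gripper_force: 0.0
```

```bash
python3 -c "
from h import *
look('d8')
for n in('wrist','scene','top'): rect(np.load(f'last_{n}.npy'),.15,.17,[-38,-28],40)"
```

```text
wrist ((150.0, 150.0), np.float64(296.0), [np.float64(280.0), np.float64(294.0), np.float64(295.0), np.float64(296.0), np.float64(297.0)], np.float32(14.7557125), np.float32(67.3974))
scene ((np.float64(151.26498800959232), np.float64(141.46762589928056)), np.float64(-13.0), [np.float64(-15.0), np.float64(-14.0), np.float64(-13.0), np.float64(-12.0), np.float64(-11.0)], np.float32(137.02873), np.float32(253.30006))
top ((150.0, 150.0), np.float64(109.0), [np.float64(108.0), np.float64(109.0), np.float64(110.0), np.float64(111.0), np.float64(112.0)], np.float32(145.40947), np.float32(157.98846))
tcp [ 0.5271 -0.0444  0.2348] cal [[-0.0394 -0.0278]] F [ 0.3  0.4 -0.9] t 14.4167
rect 3373 [-40.9 -29.5] [39.9 40.5] 0.4
rect 165 [-41.7 -30.8] [40.1 48.2] 89.2
rect 0 [0. 0.] [0. 0.] 0.0
```

The column stands square (0.4°) at caliper (-41, -30) mm with the needle at zero. I return to the knob and turn the fingers back along the beam.

Call:
send_rows(plan=[[[-0.1, 0.42, 0.507, 0, -0.1], [-0.1, 0.42, 0.507, 0, -0.2], [-0.1, 0.42, 0.507, 0, -0.3], [-0.1, 0.42, 0.507, 0, -0.4], [-0.1, 0.42, 0.507, 0, -0.5], [-0.1, 0.42, 0.507, 0, -0.6], [-0.1, 0.42, 0.507, 0, -0.7], [-0.1, 0.42, 0.507, 0, -0.75]]])

```text
t: 15.13
tool_pos: [0.6101, 0.0572, 0.2324]
orientation: [-2.813, -1.395, 0.006]
force: [0.5, -0.0, 0.1]
opening: 0.0511
gripper_force: 0.0
```

Call:
send_rows(plan=[[[-0.1, 0, 0, 0, -0.1], [-0.1, 0, 0, 0, -0.2], [-0.1, 0, 0, 0, -0.3], [-0.1, 0, 0, 0, -0.4], [-0.1, 0, 0, 0, -0.5], [-0.1, 0, 0, 0, -0.6], [-0.1, 0, 0, 0, -0.7], [-0.1, 0, 0, 0, -0.75], [-0.1, 0, 0, 0, -0.75], [-0.1, 0, 0, 0, -0.75]]])

```text
t: 15.97
tool_pos: [0.6103, 0.0569, 0.2332]
orientation: [-3.133, -0.225, 0.004]
force: [1.1, -0.1, 0.3]
opening: 0.0511
gripper_force: 0.0
```

```bash
python3 -c "
from h import *
look('d9')
rect(np.load('last_wrist.npy'),.088,.1,[60,60],25)
print(telemetry.read_state()['orientation'])"
```

```text
wrist ((np.float64(145.95638629283488), np.float64(157.55451713395638)), np.float64(-9.0), [np.float64(-11.0), np.float64(-10.0), np.float64(-9.0), np.float64(-8.0), np.float64(-7.0)], np.float32(102.12048), np.float32(208.12163))
scene ((np.float64(151.16585956416466), np.float64(141.41162227602905)), np.float64(-13.0), [np.float64(-15.0), np.float64(-14.0), np.float64(-13.0), np.float64(-12.0), np.float64(-11.0)], np.float32(139.70247), np.float32(253.39595))
top ((150.0, 150.0), np.float64(-11.0), [np.float64(-13.0), np.float64(-12.0), np.float64(-11.0), np.float64(-10.0), np.float64(-9.0)], np.float32(153.51985), np.float32(178.92201))
tcp [0.6106 0.057  0.2339] cal [[0.0575 0.0609]] F [-0.3  0.2 -0.4] t 16.0667
rect 519 [58.3 60.5] [22.2 22.1] 36.8
[-3.13349590e+00 -2.24181232e-01  1.82288305e-03]
```

Call:
send_rows(plan=[[[-0.1, 0, 0, -0.2, 0], [-0.1, 0, 0, -0.4, 0], [-0.1, 0, 0, -0.6, 0], [-0.1, 0, 0, -0.75, 0], [-0.1, 0, 0, -0.75, 0], [-0.1, 0, 0, -0.75, 0], [0.7, 0, 0, -0.75, 0], [0.7, 0, 0, -0.75, 0], [0.7, 0, 0, -0.75, 0], [0.7, 0, 0, -0.75, 0], [0.7, 0, 0, -0.75, 0], [0.7, 0, 0, -0.75, 0]]], force=15)

```text
t: 17.12
tool_pos: [0.612, 0.0573, 0.0866]
orientation: [-3.133, -0.222, -0.004]
force: [-0.6, 1.4, 6.1]
opening: 0.0217
gripper_force: 15.0
```

Call:
send_rows(plan=[[[0.7, 0.003, -0.02, 0, 0], [0.7, 0.006, -0.04, 0, 0], [0.7, 0.009, -0.06, 0, 0], [0.7, 0.011, -0.08, 0, 0], [0.7, 0.014, -0.1, 0, 0], [0.7, 0.017, -0.12, 0, 0], [0.7, 0.02, -0.14, 0, 0], [0.7, 0.023, -0.16, 0, 0], [0.7, 0.026, -0.18, 0, 0], [0.7, 0.028, -0.195, 0, 0], [0.7, 0.028, -0.2, 0, 0], [0.7, 0.028, -0.2, 0, 0]]])

```text
t: 18.12
tool_pos: [0.6175, 0.0186, 0.0866]
orientation: [-3.131, -0.222, -0.003]
force: [-1.2, 6.9, 7.8]
opening: 0.0219
gripper_force: 15.0
```

```bash
python3 -c "
from h import *
look('d10')
rect(np.load('last_scene.npy'),.15,.17,[-38,-48],40)"
```

```text
wrist ((np.float64(144.70419161676648), np.float64(156.78922155688622)), np.float64(-9.0), [np.float64(-11.0), np.float64(-10.0), np.float64(-9.0), np.float64(-8.0), np.float64(-7.0)], np.float32(32.189598), np.float32(207.86093))
scene ((np.float64(151.16963226571767), np.float64(141.47686832740214)), np.float64(-13.0), [np.float64(-15.0), np.float64(-14.0), np.float64(-13.0), np.float64(-12.0), np.float64(-11.0)], np.float32(136.49832), np.float32(253.2086))
top ((150.0, 150.0), np.float64(-11.0), [np.float64(-13.0), np.float64(-12.0), np.float64(-11.0), np.float64(-10.0), np.float64(-9.0)], np.float32(153.71765), np.float32(179.15186))
tcp [0.6175 0.0186 0.0866] cal [[0.059  0.0219]] F [-1.1  6.7  6.8] t 18.2167
rect 93 [-39.8 -40.8] [39.8 39.1] 87.8
```

Call:
send_rows(plan=[[[0.7, 0.001, -0.01, 0, 0], [0.7, 0.003, -0.02, 0, 0], [0.7, 0.004, -0.03, 0, 0], [0.7, 0.005, -0.036, 0, 0], [0.7, 0.005, -0.036, 0, 0]]])

```text
t: 18.68
tool_pos: [0.6185, 0.0116, 0.0866]
orientation: [-3.131, -0.223, -0.003]
force: [-1.3, 8.2, 7.0]
opening: 0.0216
gripper_force: 15.0
```

```bash
python3 -c "
from h import *
look('d11')"
```

```text
wrist ((np.float64(144.82445520581115), np.float64(156.66585956416466)), np.float64(-9.0), [np.float64(-11.0), np.float64(-10.0), np.float64(-9.0), np.float64(-8.0), np.float64(-7.0)], np.float32(32.591286), np.float32(223.0289))
scene ((np.float64(151.1862396204033), np.float64(141.52431791221827)), np.float64(-13.0), [np.float64(-15.0), np.float64(-14.0), np.float64(-13.0), np.float64(-12.0), np.float64(-11.0)], np.float32(136.46085), np.float32(253.18832))
top ((150.0, 150.0), np.float64(-11.0), [np.float64(-13.0), np.float64(-12.0), np.float64(-11.0), np.float64(-10.0), np.float64(-9.0)], np.float32(153.83614), np.float32(178.83185))
tcp [0.6185 0.0116 0.0866] cal [[0.059  0.0149]] F [-1.3  7.8  7.2] t 18.7833
```

Call:
send_rows(plan=[[[0.7, 0.001, -0.006, 0, 0], [0.7, 0.002, -0.012, 0, 0], [0.7, 0.002, -0.012, 0, 0]]])

```text
t: 19.08
tool_pos: [0.6189, 0.0093, 0.0866]
orientation: [-3.131, -0.223, -0.003]
force: [-1.5, 8.5, 7.8]
opening: 0.0216
gripper_force: 15.0
```

```bash
python3 -c "
from h import *
look('d12')"
```

```text
wrist ((np.float64(144.8048484848485), np.float64(156.68969696969697)), np.float64(-9.0), [np.float64(-11.0), np.float64(-10.0), np.float64(-9.0), np.float64(-8.0), np.float64(-7.0)], np.float32(33.9105), np.float32(224.75705))
scene ((np.float64(151.20166073546855), np.float64(141.55278766310795)), np.float64(-13.0), [np.float64(-15.0), np.float64(-14.0), np.float64(-13.0), np.float64(-12.0), np.float64(-11.0)], np.float32(136.25896), np.float32(253.2403))
top ((150.0, 150.0), np.float64(-11.0), [np.float64(-13.0), np.float64(-12.0), np.float64(-11.0), np.float64(-10.0), np.float64(-9.0)], np.float32(153.02164), np.float32(178.83292))
tcp [0.6189 0.0093 0.0866] cal [[0.059  0.0125]] F [-2.   9.4  7.1] t 19.1833
```

Call:
send_rows(plan=[[[0.7, 0.001, -0.006, 0, 0], [0.7, 0.002, -0.012, 0, 0], [0.7, 0.002, -0.012, 0, 0]]])

```text
t: 19.48
tool_pos: [0.6192, 0.0072, 0.0866]
orientation: [-3.131, -0.223, -0.003]
force: [-2.5, 10.1, 9.3]
opening: 0.0215
gripper_force: 15.0
```

```bash
python3 -c "
from h import *
look('d13')"
```

```text
wrist ((np.float64(144.88264058679707), np.float64(156.679706601467)), np.float64(5.0), [np.float64(4.0), np.float64(5.0), np.float64(6.0), np.float64(7.0), np.float64(8.0)], np.float32(41.48833), np.float32(226.73071))
scene ((np.float64(152.06194690265488), np.float64(141.90897597977244)), np.float64(3.0), [np.float64(1.0), np.float64(2.0), np.float64(3.0), np.float64(4.0), np.float64(5.0)], np.float32(127.886185), np.float32(252.54605))
top ((150.0, 150.0), np.float64(3.0), [np.float64(1.0), np.float64(2.0), np.float64(3.0), np.float64(4.0), np.float64(5.0)], np.float32(151.8436), np.float32(177.52304))
tcp [0.6192 0.0072 0.0866] cal [[0.059  0.0104]] F [-2.8 10.1  8.1] t 19.5833
```

Call:
send_rows(plan=[[[0.7, 0.001, -0.005, 0, 0], [0.7, 0.001, -0.01, 0, 0], [0.7, 0.002, -0.014, 0, 0], [0.7, 0.002, -0.014, 0, 0], [0.7, 0.002, -0.014, 0, 0], [0.7, 0.002, -0.014, 0, 0]]])

```text
t: 20.13
tool_pos: [0.6195, 0.005, 0.0866]
orientation: [-3.13, -0.223, -0.003]
force: [-3.2, 12.1, 7.6]
opening: 0.0215
gripper_force: 15.0
```

```bash
python3 -c "
from h import *
look('d14')"
```

```text
wrist ((np.float64(145.00123609394313), np.float64(156.73671199011125)), np.float64(46.0), [np.float64(44.0), np.float64(45.0), np.float64(46.0), np.float64(47.0), np.float64(48.0)], np.float32(35.73208), np.float32(226.62213))
scene ((np.float64(152.61369509043928), np.float64(140.46640826873386)), np.float64(43.0), [np.float64(41.0), np.float64(42.0), np.float64(43.0), np.float64(44.0), np.float64(45.0)], np.float32(123.800804), np.float32(254.71796))
top ((150.0, 150.0), np.float64(43.0), [np.float64(41.0), np.float64(42.0), np.float64(43.0), np.float64(44.0), np.float64(45.0)], np.float32(141.6871), np.float32(181.50919))
tcp [0.6195 0.005  0.0866] cal [[0.059  0.0082]] F [-2.4 12.6  8.2] t 20.2333
```

At 2.75 mm it is already in the green. I add 0.8 mm for margin, let it settle, then release and rise.

Call:
send_rows(plan=[[[0.7, 0.001, -0.004, 0, 0], [0.7, 0.001, -0.004, 0, 0], [0.7, 0.001, -0.004, 0, 0], [0.7, 0.001, -0.004, 0, 0], [0.7, 0.001, -0.004, 0, 0], [0.7, 0.001, -0.004, 0, 0]]])

```text
t: 20.78
tool_pos: [0.6196, 0.0045, 0.0866]
orientation: [-3.13, -0.223, -0.002]
force: [-2.5, 12.3, 9.7]
opening: 0.0215
gripper_force: 15.0
```

Call:
send_rows(plan=[[[-0.1, 0, 0, 0, 0], [-0.1, 0, 0, 0, 0], [-0.1, 0, 0, 0, 0], [-0.1, 0, 0, 0, 0], [-0.1, 0, 0, 0, 0], [-0.1, 0, 0, 0.1, 0], [-0.1, 0, 0, 0.3, 0], [-0.1, 0, 0, 0.5, 0], [-0.1, 0, 0, 0.7, 0], [-0.1, 0, 0, 0.9, 0], [-0.1, 0, 0, 0.9, 0], [-0.1, 0, 0, 0.9, 0], [-0.1, 0, 0, 0.9, 0], [-0.1, 0, 0, 0.9, 0]]])

```text
t: 21.95
tool_pos: [0.6182, 0.0012, 0.2629]
orientation: [-3.133, -0.221, 0.005]
force: [-0.5, 0.2, 0.1]
opening: 0.0509
gripper_force: 0.0
```

```bash
python3 -c "
from h import *
look('d15')
rect(np.load('last_wrist.npy'),.15,.17,[-38,-50],40)
rect(np.load('last_scene.npy'),.15,.17,[-38,-50],40)
s,p,P,K,T=cloud('scene'); cv2.imwrite('pics/s15.png',p[100:300,200:460].repeat(3,0).repeat(3,1))"
```

```text
wrist ((np.float64(145.66304347826087), np.float64(156.54347826086956)), np.float64(58.0), [np.float64(56.0), np.float64(57.0), np.float64(58.0), np.float64(59.0), np.float64(60.0)], np.float32(107.453026), np.float32(208.75473))
scene ((np.float64(153.7245337159254), np.float64(140.70301291248205)), np.float64(57.0), [np.float64(55.0), np.float64(56.0), np.float64(57.0), np.float64(58.0), np.float64(59.0)], np.float32(89.0687), np.float32(254.64528))
top ((150.0, 150.0), np.float64(59.0), [np.float64(56.0), np.float64(57.0), np.float64(58.0), np.float64(59.0), np.float64(60.0)], np.float32(78.21709), np.float32(177.69019))
tcp [0.6181 0.0013 0.2627] cal [[0.0571 0.0047]] F [-0.2  0.8  0.6] t 22.05
rect 278 [-54.9 -46.8] [10.9 25.7] 1.0
rect 168 [-40.9 -55. ] [46.3 39.9] 1.3
```

View pics/s15.png

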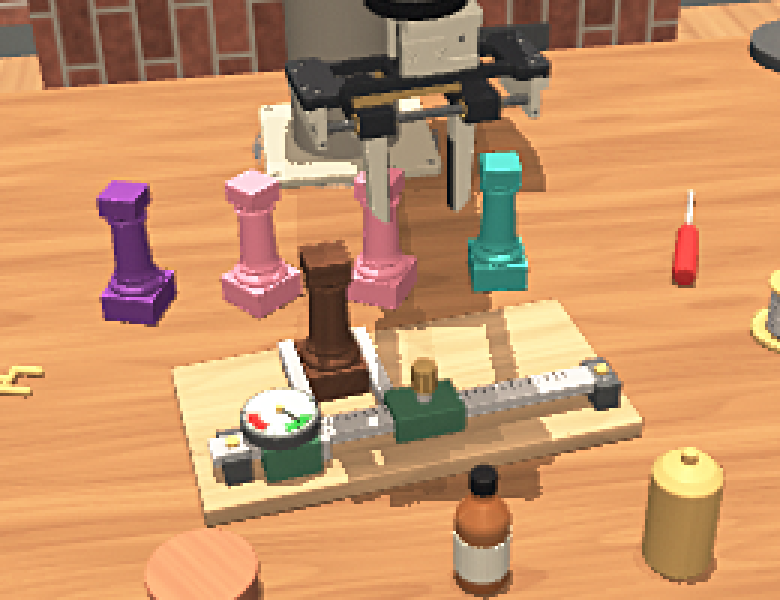

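The column stands nipped square and the needle is at about 69° (3.4 mm), in the green. The arm is clear of everything and the bystanders are where they were.

```bash
python3 -c "
from h import *
look('e')
print(order.close_job())"
```

```text
wrist ((np.float64(145.6358695652174), np.float64(156.68297101449275)), np.float64(58.0), [np.float64(56.0), np.float64(57.0), np.float64(58.0), np.float64(59.0), np.float64(60.0)], np.float32(102.124756), np.float32(208.6362))
scene ((np.float64(153.7175463623395), np.float64(140.811697574893)), np.float64(57.0), [np.float64(55.0), np.float64(56.0), np.float64(57.0), np.float64(58.0), np.float64(59.0)], np.float32(88.97593), np.float32(254.64227))
top ((150.0, 150.0), np.float64(58.0), [np.float64(56.0), np.float64(57.0), np.float64(58.0), np.float64(59.0), np.float64(60.0)], np.float32(83.68748), np.float32(178.30643))
tcp [0.6187 0.0014 0.2641] cal [[0.0578 0.0047]] F [0.1 0.5 0.4] t 22.25
the job is handed in; nothing more can be done
None
```

The foot was calipered both ways, the needle settling in the green at about 3.0 mm and then, after the quarter turn, about 3.4 mm, where the column still stands nipped for you to read; the red was never approached, nothing else was touched, and I handed the job in at about 22 s.

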